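# Slide the white viewing tile under the tube bridge

## Robot

A 6-joint arm with a two-finger parallel gripper is mounted at the origin on the work surface. World frame = base frame: x ahead of the robot, y to its left, z up, the work surface at z = 0. Lengths are in m, angles in rad, forces in N, time in s.
With the tool pointing down it reaches from about 0.35 to 0.775 m from the base axis. Payload 5.5 kg.
Tool frame: the origin (TCP) lies midway between the tips of the shut fingers; the grasp point (between the pads) lies 19 mm behind it; z points along the fingers, y is the line along which they close (so a half turn about z gives the same grasp; the last joint's range is limited). The gripper opens to 85 mm and grips with 20 to 120 N. Pads are 22 mm wide; open, the fingers measure 114 mm over their backs; the gripper's body (76 mm by 85 mm) begins 54 mm behind the grasp point. The pads swing forward as they close: fully open they stand 13 mm farther back than shut.
Start: joints at [1.051, 0.313, 0.046, 1.304, 0, 1.431], TCP at [0.213, 0.534, 0.231] pointing down, gripper open.
Joint ranges: [-2.76, 2.76], [-0.86, 1.69], [-1.03, 1.26], [-2.2, 2.34], [-1.47, 1.5], [-3.14, 3.14]. Speed limits (rad/s): [2.57, 2.57, 3.14, 3.14, 3.14, 3.14].

## Interface

Orientations are given as a unit quaternion [w, x, y, z].
In Python, from workcell import telemetry, imaging, env gives the robot as it stands. The module is installed in compiled form; this text tells all that it offers.
- The arm moves only by the tool step_arm, never from a script. Its argument "moves" is a list of rows, each a list of 3 entries, a list of its own where there are three numbers: the shift along the tool's x, y, z in mm, then the turn, a rotation vector about the tool's x, y, z in rad, then the finger opening in mm, from 0 to 85.4. A call has 1 to 8 rows; each row is the pose to reach, as a shift and turn from the pose commanded when the call began, along the tool's axes at that moment; what a row does not reach only later rows make up. A row lasts 1/12 s, in which the tool goes at most 41.7 mm and 7.16 degrees, less where a joint would pass 70% of its speed; a pose out of reach is approached as far as the arm can. A call with a gripper value outside its range is refused whole. The fingers move at their own pace and stop on an object; "grip_force" is the grip in N (left out, the last holds). Time passes only in rows, so rows that repeat a pose let the fingers close. It gives the time, the measured TCP pose, the force, the opening and the grip force at its end, in the units of the state.
- telemetry.get_state(): the state, without advancing time (a new reading comes with each control period).
- imaging.read_camera(name): name is "scene" or "top" or "wrist"; returns the picture (384x512x3 uint8, red, green, blue); there is no depth.
- imaging.camera_params(name): a dict with "camera_matrix" (3x3 intrinsics, pixels), "pose" (4x4, takes a point from camera to world coordinates). Camera axes: x right, y up, looking along -z (the intrinsics and any distortion apply to the point x, -y, -z); pixel columns grow to the right and rows downward; lengths in m; the calibration is good to about 2 mm. The wrist camera is an equidistant fisheye: a pixel r from the principal point sees the ray r / f radians off the axis. A picture is of the moment at which its call begins: read the wrist's pose just before it. camera_params takes no time and is no camera call; for the wrist camera it gives the pose at the moment of the call.
- env.hand_in(): hands the job in; it is judged then, once.
The state is a dict: "clock": time; "joint_pos": joint angles; "qvel": joint speeds; "tau": joint torques, N m; "tcp_pos": TCP position; "orientation": TCP orientation; "wrist_force": force on the tool from outside, world axes, zero at the start; "ft_torque": the same for the moment, N m; "finger_gap": finger opening in m; "grip_force": force on a finger pad.
Only numpy, scipy, OpenCV 4.12 (cv2) and the standard library are available. Lean on these libraries where they do the work, as an engineer would, in place of code of your own. Each camera call takes 0.05 s, during which the arm holds its last target. There are 200 camera calls.

## Task

To give the tubes a white background, push the white tile along the counter lengthwise under the low lime-green tube bridge, until it lies square between the bridge's feet with its two ends sticking out equally far on either side. Only slide it with the fingertips, flat on the counter: do not lift or tip it, do not shift or tip the bridge, and leave everything else where it stands. Finish with the hand clear of everything.

Things in the scene. Friction and masses are not known exactly. Their poses are not given: they have to be found in the camera images.
- tile: white glazed tile, a loose plate 110 mm (its x) by 160 mm (its y, the long axis) by 12 mm thick, about 0.4 kg, flat on the counter. Origin at the centre of its underside. It starts to the left or right of the bridge, its y within 20 degrees of world y; either end may go in first. Centred, each end sticks out 55 mm beyond the bridge's lime plate.
- bridge: low tube bridge, loose, 0.9 kg: two steel feet (16 mm wide in x, 70 deep in y, 17 high) carry a lime plate 162 (x) by 50 (y) by 6 mm, underside 17 mm up; above it a second plate and a row along x of four capped tubes, tops 117 mm up. The passage runs along its y, open at both ends, 130 mm wide. Origin: mid-passage, at counter height. Its y is within 9 degrees of world y.
- jar_blue: small white jar with a blue cap, 38 mm across, 50 mm tall; loose, to be left alone. Origin at the centre of its underside
- jar_amber: small amber glass jar with a black cap, 40 mm across, 55 mm tall; loose, to be left alone. Origin at the centre of its underside
- wash_bottle: white wash bottle with a red cap, 64 mm across, 150 mm tall; loose, to be left alone. Origin at the centre of its underside
- burner: unlit capped steel spirit burner, 72 mm across, 67 mm tall; loose, to be left alone. Origin at the centre of its underside
- beaker: empty clear beaker, 64 mm across, 85 mm tall; loose, to be left alone. Origin at the centre of its underside
- tongs: wooden test-tube holder lying flat, 175 mm long, 15 mm wide, 14 mm high; handle and jaws run along its x axis; loose, to be left alone. Origin at the centre of its underside near its middle
- dish: clear lidded petri dish, 60 mm across, 14 mm tall; loose, to be left alone. Origin at the centre of its underside
Things that resemble listed ones, but are neither listed nor needed, are in the scene too. Of the things like the tile, leave any that is blue, brown or turquoise; of the rest the larger one is meant.

How it is judged:
At the end, for the whole second after the job is handed in: The tile lies at rest flat on the counter in the bridge's passage, its centre within 12 mm of the bridge's centre along the passage (20 mm across it), its long axis within 7 degrees of the passage; the bridge stands upright within 12 mm of where it was (y of tile in the frame of bridge between -0.012 and 0.012 m and x of tile in the frame of bridge between -0.02 and 0.02 m and angle between the y axis of tile and the y axis of bridge, either way round below 0.12 rad and angle between each of tile, bridge's own z axis and vertical below 0.03 rad and height (world z) of tile below 0.004 m and linear speed of each of tile, bridge below 0.01 m/s and distance of bridge from where it was at the start of the episode below 0.012 m); the robot touches nothing.
It fails at once if the tile is lifted or tipped (height (world z) of tile above 0.006 m or angle between tile's own z axis and vertical above 0.06 rad).
It fails at once if the bridge is shifted by more than 12 mm or tipped (distance of bridge from where it was at the start of the episode above 0.012 m or angle between bridge's own z axis and vertical above 0.08 rad).
It fails at once if another thing on the counter is shifted by more than 20 mm (distance of any of jar_blue, jar_amber, wash_bottle, burner, beaker, tongs, dish from where it was at the start of the episode above 0.02 m).
It also fails if it takes over 67 s, if anything falls off the work surface, if the arm or the gripper's body presses on something with over 40 N, if the wrist force passes 120 N, or if a joint passes its speed limit or range.

## Working session

There is one attempt and no reset: what is moved stays moved. The work goes in short steps, Python scripts to look and compute and a tool call to move; the robot and the scene stay as the last step left them, time stands still between calls to the robot, and variables do not carry over. Pictures are saved under pics/ and viewed, at most 10 in all, crops included, and the job is handed in when it is done.

Besides the shell and the picture viewer there is one more tool, called by a JSON object that holds its "method" and its "body", one argument or row to a line. step_arm: Moves the arm, as the interface text tells. Its arguments: {"type":"object","properties":{"moves":{"type":"array"},"grip_force":{"type":"number"}},"required":["moves"]}

```bash
mkdir -p pics; python3 - <<'E'
from workcell import telemetry, imaging
import cv2,json
for n in("top","scene"):
    im=imaging.read_camera(n); cv2.imwrite(f"pics/{n}0.png",im[:,:,::-1]); p=imaging.camera_params(n); print(n,p)
s=telemetry.get_state();print(s)
E
```

```text
top {'camera_matrix': array([[405.60735729,   0.        , 248.15484421],
       [  0.        , 405.60735729, 198.67357702],
       [  0.        ,   0.        ,   1.        ]]), 'pose': array([[-2.44499838e-03,  9.96826407e-01, -7.95684371e-02,
         4.13918235e-01],
       [-9.99863945e-01, -1.13891581e-03,  1.64558261e-02,
         1.29714078e-02],
       [ 1.63129802e-02,  7.95978459e-02,  9.96693569e-01,
         1.45313451e+00],
       [ 0.00000000e+00,  0.00000000e+00,  0.00000000e+00,
         1.00000000e+00]])}
scene {'camera_matrix': array([[418.77626409,   0.        , 255.35989492],
       [  0.        , 418.77626409, 195.07357385],
       [  0.        ,   0.        ,   1.        ]]), 'pose': array([[ 0.80577686, -0.45785342,  0.37562467,  0.95429543],
       [ 0.5921956 ,  0.62860217, -0.50414649, -0.61336696],
       [-0.00529329,  0.62867286,  0.77765186,  0.94868606],
       [ 0.        ,  0.        ,  0.        ,  1.        ]])}
{'clock': 0.1, 'joint_pos': array([1.05143335e+00, 3.13928982e-01, 4.51003430e-02, 1.30361068e+00,
       3.08839962e-06, 1.43123294e+00]), 'qvel': array([ 0.00023545, -0.00283201,  0.00447576,  0.00067908,  0.00179138,
       -0.00018971]), 'tau': array([ 2.42820002e-03, -4.81727457e+01,  2.99243063e+01,  1.27274764e-02,
       -8.33097192e-05,  8.79646478e-06]), 'tcp_pos': array([0.21293233, 0.53362991, 0.23049912]), 'orientation': array([-2.67244405e-04,  1.88760429e-01,  9.82022823e-01, -7.76814499e-04]), 'wrist_force': array([-0.25288088,  0.13562935,  0.9736288 ]), 'ft_torque': array([ 0.00550669,  0.06264109, -0.02951102]), 'grip_force': 0.0, 'finger_gap': 0.08551276106836936}
```

View pics/top0.png

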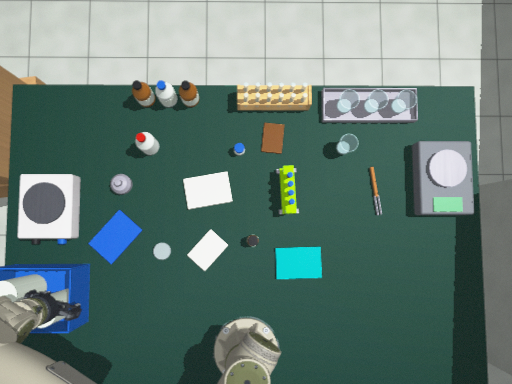

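View pics/scene0.png

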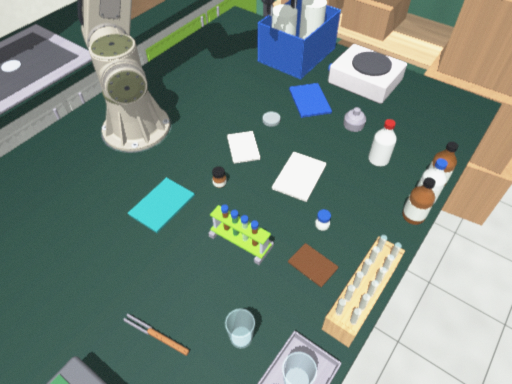

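The top view shows two white plates: a larger one at (208,190) and a smaller one at (208,250). The others are blue (115,237), brown (273,138) and turquoise (299,263). The larger white one fits the description, and it lies to the left (+y) of the bridge at (289,190). I'll confirm this in a crop and measure.

```bash
cat > h.py <<'E'
import numpy as np,cv2
from workcell import telemetry,imaging
from scipy.spatial.transform import Rotation as R
def ray(name,uv,z):
    p=imaging.camera_params(name);K=p["camera_matrix"];T=p["pose"]
    uv=np.atleast_2d(uv).astype(float)
    d=np.c_[(uv[:,0]-K[0,2])/K[0,0],-(uv[:,1]-K[1,2])/K[1,1],-np.ones(len(uv))]@T[:3,:3].T
    return (T[:3,3]+d*((z-T[2,3])/d[:,2])[:,None])[:,:2]
def white(im): 
    h=cv2.cvtColor(im,cv2.COLOR_RGB2HSV);return cv2.inRange(h,(0,0,170),(180,45,255))
def lime(im):
    h=cv2.cvtColor(im,cv2.COLOR_RGB2HSV);return cv2.inRange(h,(28,110,90),(50,255,255))
def blobs(m,amin=100):
    c,_=cv2.findContours(m,cv2.RETR_EXTERNAL,cv2.CHAIN_APPROX_NONE);return [x[:,0] for x in c if cv2.contourArea(x)>amin]
def rect(name,c,z):
    P=ray(name,c,z);r=cv2.minAreaRect((P*1000).astype(np.float32));return r,cv2.boxPoints(r)
E
python3 - <<'E'
from h import *
np.set_printoptions(precision=1,suppress=True)
for n in("top","scene"):
    im=imaging.read_camera(n)
    for c in blobs(white(im)):
        if 120<c[:,1].mean()<280 : print(n,"white",c.mean(0),rect(n,c,.012)[0])
    for c in blobs(lime(im),60):
        for z in(.023,.09): print(n,"lime",z,c.mean(0),rect(n,c,z)[0])
    if n=="top": cv2.imwrite("pics/c1.png",cv2.resize(im[120:290,170:330,::-1],None,fx=3.5,fy=3.5,interpolation=cv2.INTER_CUBIC)[:595])
    else: cv2.imwrite("pics/c2.png",cv2.resize(im[130:280,190:350,::-1],None,fx=4,fy=4,interpolation=cv2.INTER_CUBIC))
E
```

```text
top white [161.6 250.5] ((346.5108337402344, 292.6783447265625), (56.329345703125, 52.39057922363281), 89.83262634277344)
top white [207.2 249.7] ((349.3745422363281, 133.6856689453125), (85.62592315673828, 123.98160552978516), 47.81709289550781)
top white [  2.5 235. ] ((401.0576171875, 848.8930053710938), (206.1864013671875, 20.91883087158203), 2.555520534515381)
top white [121.1 183. ] ((586.85302734375, 440.87457275390625), (64.85133361816406, 55.69403839111328), 80.43626403808594)
top white [ 47.8 205.9] ((506.1689453125, 694.764404296875), (209.2703857421875, 223.1278839111328), 89.99202728271484)
top white [207.3 189.7] ((561.7128295898438, 134.52569580078125), (109.52793884277344, 160.74099731445312), 9.960062026977539)
top white [445.9 178. ] ((609.22998046875, -725.1103515625), (179.13845825195312, 250.81735229492188), 89.906005859375)
top white [148.4 142.3] ((734.3316650390625, 343.0263671875), (71.0723648071289, 64.19892883300781), 75.34619140625)
top lime 0.023 [287.6 189.3] ((562.3821411132812, -150.6153106689453), (173.12109375, 54.32038116455078), 3.181933879852295)

[... 1377 characters left out ...]
 72.2527847290039), 89.90641784667969)
scene lime 0.09 [173.   38.6] ((-163.81846618652344, 382.75506591796875), (338.8172607421875, 67.02320098876953), 89.90641784667969)
scene lime 0.023 [211.5  14.3] ((-249.7761993408203, 692.699951171875), (38.5338134765625, 126.72465515136719), 43.296112060546875)
scene lime 0.09 [211.5  14.3] ((-162.6270294189453, 598.1685180664062), (35.74479675292969, 117.55248260498047), 43.29612731933594)
scene lime 0.023 [237.2   5.2] ((-203.83229064941406, 807.2637939453125), (170.78965759277344, 126.17447662353516), 36.34451675415039)
scene lime 0.09 [237.2   5.2] ((-120.00852966308594, 704.4404296875), (158.4281005859375, 117.04214477539062), 36.34459686279297)
```

View pics/c1.png

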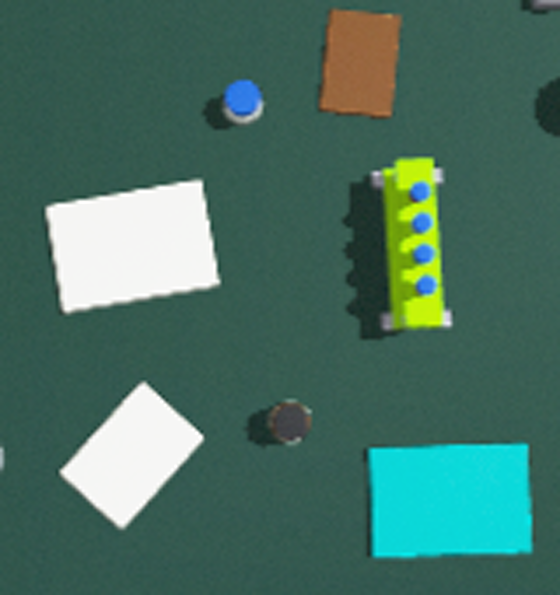

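View pics/c2.png

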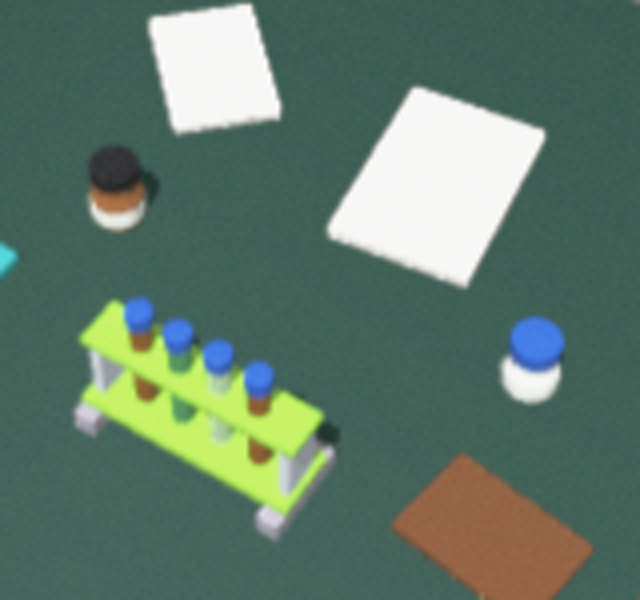

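The crops confirm it: the large white plate (crop ≈(132,245)) measures 110 x 161 mm, and the other white one only 86 x 124 mm. The bridge feet ends are at crop (377,178), (437,175), (387,321) and (446,319).

Plan:
1. Push the tile's far long side (+x') with both fingers set parallel to the passage. This aligns and centres it.
2. Push its +y end through the passage.

```bash
cat >> h.py <<'E'
def tomove(p,yaw):
    "shift mm in tool axes, turn about tool z, to bring TCP to p with tool y at world yaw (rad)"
    s=telemetry.get_state();q=s["orientation"];A=R.from_quat([q[1],q[2],q[3],q[0]])
    y=A.as_matrix()[:,1];d=yaw-np.arctan2(y[1],y[0]);d=(d+np.pi)%(2*np.pi)-np.pi
    c,n=np.cos(yaw),np.sin(yaw);T=np.array([[-n,c,0],[c,n,0],[0,0,-1]]).T
    rv=(A.inv()*R.from_matrix(T)).as_rotvec()
    return A.inv().apply(np.array(p)-s["tcp_pos"])*1000,rv
E
python3 - <<'E'
from h import *
np.set_printoptions(precision=3,suppress=True)
f=np.array([[377,178],[437,175],[387,321],[446,319]])/3.5+[169.6,119.6]
P=ray("top",f,.014)*1000;print(P,P.mean(0))
B=P.mean(0);v=P[0]+P[1]-P[2]-P[3];print("ang",np.degrees(np.arctan2(v[1],v[0])))
im=imaging.read_camera("top")
h=cv2.cvtColor(im,cv2.COLOR_RGB2HSV);m=cv2.inRange(h,(100,150,100),(125,255,255))
for c in blobs(m,8):
    if 280<c[:,0].mean()<300: 
        M=cv2.moments(c.reshape(-1,1,2));print("cap",ray("top",[M['m10']/M['m00'],M['m01']/M['m00']],.115)*1000)
th=np.radians(3.3);ex=np.array([np.cos(th),np.sin(th)]);ey=np.array([-ex[1],ex[0]])
t=np.array([561.7,134.3]);d=t-B;print("tile in bridge",d@ex,d@ey)
p=B+ex*105+ey*(d@ey)  # approach point, beyond +x' side
print(p,tomove([p[0]/1000,p[1]/1000,.1],th+np.pi/2))
E
```

```text
[[ 630.138 -115.559]
 [ 633.24  -177.158]
 [ 483.589 -124.533]
 [ 485.525 -184.621]] [ 558.123 -150.468]
ang 3.1970211871127234
cap [[ 512.36  -151.603]]
cap [[ 542.384 -149.779]]
cap [[ 572.389 -148.925]]
cap [[ 601.992 -147.25 ]]
tile in bridge 19.963593804728887 284.08956926497154
[646.595 139.195] (array([-548.961, -205.698,  130.972]), array([-0.001, -0.   , -0.437]))
```

{"method": "step_arm", "body": {
  "moves": [
    [[-540,-205,0],[0,0,-0.44],85],
    [[-540,-205,0],[0,0,-0.44],85],
    [[-540,-205,0],[0,0,-0.44],85],
    [[-540,-205,0],[0,0,-0.44],85],
    [[-540,-205,0],[0,0,-0.44],85],
    [[-540,-205,0],[0,0,-0.44],85],
    [[-540,-205,0],[0,0,-0.44],85],
    [[-540,-205,0],[0,0,-0.44],85]
  ]
}}

```text
clock: 0.92
tcp_pos: [0.4524, 0.3141, 0.2314]
orientation: [0.0, -0.03, 1.0, 0.0]
wrist_force: [0.3, 0.5, -0.0]
finger_gap: 0.0846
grip_force: 0.0
```

```bash
cat > go.py <<'E'
from h import *;import sys
np.set_printoptions(precision=3,suppress=True)
B=np.array([557.7,-150]);th=np.radians(3.0);ex=np.array([np.cos(th),np.sin(th)]);ey=np.array([-ex[1],ex[0]])
a,b,z,w=map(float,sys.argv[1:5])  # bridge-frame target mm, z mm, yaw 90 or 0
p=B+ex*a+ey*b
s=telemetry.get_state();d=s["tcp_pos"][:2]*1000-B
print("t",s["clock"],"tcp in bridge",d@ex,d@ey,s["tcp_pos"][2]*1000,"F",s["wrist_force"])
print(tomove([p[0]/1000,p[1]/1000,z/1000],th+np.radians(w)))
E
python3 go.py 105 280 60 90
```

```text
t 0.9167 tcp in bridge -80.8533525674813 468.9940250483358 231.41235182192156 F [ 0.304  0.453 -0.046]
(array([-184.301, -190.507,  171.413]), array([0.   , 0.   , 0.008]))
```

{"method": "step_arm", "body": {
  "moves": [
    [[-184,-190,80],[0,0,0.008],85],
    [[-184,-190,80],[0,0,0.008],85],
    [[-184,-190,80],[0,0,0.008],85],
    [[-184,-190,80],[0,0,0.008],85],
    [[-184,-190,80],[0,0,0.008],85],
    [[-184,-190,80],[0,0,0.008],85],
    [[-184,-190,120],[0,0,0.008],85],
    [[-184,-190,120],[0,0,0.008],85]
  ]
}}

```text
clock: 1.58
tcp_pos: [0.6473, 0.1335, 0.1063]
orientation: [-0.002, -0.024, 1.0, -0.0]
wrist_force: [-1.6, -0.4, -0.9]
finger_gap: 0.0851
grip_force: 0.0
```

```bash
python3 go.py 105 280 -9 90
```

```text
t 1.5833 tcp in bridge 104.27335882789077 278.429096012665 106.31060571692359 F [-1.579 -0.418 -0.946]
(array([ -1.159,   1.666, 115.306]), array([-0.001, -0.004, -0.005]))
```

{"method": "step_arm", "body": {
  "moves": [
    [[-1,2,30],[0,0,-0.005],85],
    [[-1,2,60],[0,0,-0.005],85],
    [[-1,2,85],[0,0,-0.005],85],
    [[-1,2,100],[0,0,-0.005],85],
    [[-1,2,104],[0,0,-0.005],85],
    [[-1,2,104],[0,0,-0.005],85]
  ]
}}

```text
clock: 2.08
tcp_pos: [0.6456, 0.1396, 0.0059]
orientation: [-0.002, -0.029, 1.0, -0.0]
wrist_force: [0.1, -0.4, -0.1]
finger_gap: 0.0848
grip_force: 0.0
```

```bash
python3 go.py 105 280 -8 90; python3 - <<'E'
from h import *
w=imaging.read_camera("wrist")[:,:,::-1]; s=imaging.read_camera("scene")[100:240,220:380,::-1]
cv2.imwrite("pics/w1.png",np.hstack([cv2.resize(w,(400,300)),cv2.resize(s,(343,300))]))
E
```

```text
t 2.0833 tcp in bridge 102.96867148009272 284.63308714443224 5.926740010417295 F [ 0.12  -0.41  -0.066]
(array([-2.054, -4.645, 13.919]), array([ 0.   , -0.003,  0.006]))
```

View pics/w1.png

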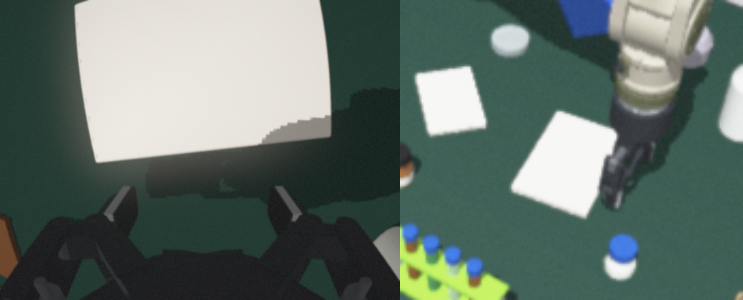

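The wrist view shows the fingers standing clear of the tile's far edge, which runs from (97,162) to (330,136). Next I lower the fingers and push.

{"method": "step_arm", "body": {
  "moves": [
    [[-1,-4,8],[0,0,0.006],85],
    [[-1,-4,12],[0,0,0.006],85],
    [[-1,-4,13],[0,0,0.006],85],
    [[-1,-4,13],[0,0,0.006],85]
  ]
}}

```text
clock: 2.52
tcp_pos: [0.6484, 0.1351, -0.0058]
orientation: [-0.0, -0.025, 1.0, 0.0]
wrist_force: [-0.5, -0.4, -0.5]
finger_gap: 0.0849
grip_force: 0.0
```

```bash
python3 go.py 67 280 -8 90
```

```text
t 2.5167 tcp in bridge 105.51252449996701 279.9705201121821 -5.755571834626841 F [-0.513 -0.439 -0.508]
(array([38.512, -0.026,  2.253]), array([ 0.   , -0.   , -0.001]))
```

{"method": "step_arm", "body": {
  "moves": [
    [[5,0,2],[0,0,0],85],
    [[10,0,2],[0,0,0],85],
    [[15,0,2],[0,0,0],85],
    [[20,0,2],[0,0,0],85],
    [[25,0,2],[0,0,0],85],
    [[30,0,2],[0,0,0],85],
    [[34,0,2],[0,0,0],85],
    [[35,0,2],[0,0,0],85]
  ]
}}

```text
clock: 3.18
tcp_pos: [0.6131, 0.1334, -0.0074]
orientation: [0.0, -0.026, 1.0, -0.0]
wrist_force: [1.1, -1.2, 0.2]
finger_gap: 0.0849
grip_force: 0.9
```

```bash
python3 go.py 67 280 -8 90; cat > look.py <<'E'
from h import *
np.set_printoptions(precision=1,suppress=True)
B=np.array([557.7,-150]);th=np.radians(3.0);ex=np.array([np.cos(th),np.sin(th)]);ey=np.array([-ex[1],ex[0]])
for n in("top","scene"):
    im=imaging.read_camera(n)
    for c in blobs(white(im),250):
        P=ray(n,c,.012)*1000
        r=cv2.minAreaRect(P.astype(np.float32));m=np.array(r[0])
        if 90<max(r[1])<180 and 480<m[0]<650 and m[1]<250:
            d=m-B;print(n,"tile/bridge",d@ex,d@ey,r)
E
python3 look.py
```

```text
t 3.1833 tcp in bridge 70.18149897947531 280.13856330081563 -7.370884776735535 F [ 1.109 -1.213  0.151]
(array([ 3.182, -0.142,  0.628]), array([-0.   ,  0.   , -0.001]))
top tile/bridge 53.08231599567013 -589.3489796550181 ((641.5537109375, -735.76318359375), (134.8303680419922, 135.7418670654297), 87.80060577392578)
scene tile/bridge 5.169008414278796 289.29304005797746 ((547.7214965820312, 139.16709899902344), (113.02194213867188, 169.9594268798828), 3.3508613109588623)
```

{"method": "step_arm", "body": {
  "moves": [
    [[2,0,0],[0,0,0],85],
    [[4,0,0],[0,0,0],85],
    [[5,0,0],[0,0,0],85],
    [[5,0,0],[0,0,0],85],
    [[0,0,-5],[0,0,0],85],
    [[-20,0,-5],[0,0,0],85],
    [[-20,0,-40],[0,0,0],85],
    [[-20,0,-80],[0,0,0],85]
  ]
}}

```text
clock: 3.95
tcp_pos: [0.6304, 0.1341, 0.0681]
orientation: [-0.005, -0.025, 1.0, -0.0]
wrist_force: [0.9, 0.2, 0.2]
finger_gap: 0.0851
grip_force: 0.0
```

```bash
python3 go.py 0 400 70 0
```

```text
t 3.95 tcp in bridge 87.50618947596944 279.9206669718146 68.13777278378191 F [0.93  0.23  0.224]
(array([ 87.685, 119.96 ,  -0.929]), array([-0.009, -0.008,  1.569]))
```

{"method": "step_arm", "body": {
  "moves": [
    [[87,120,0],[0,0,1.57],85],
    [[87,120,0],[0,0,1.57],85],
    [[87,120,0],[0,0,1.57],85],
    [[87,120,0],[0,0,1.57],85],
    [[87,120,0],[0,0,1.57],85],
    [[87,120,0],[0,0,1.57],85],
    [[87,120,0],[0,0,1.57],85],
    [[87,120,0],[0,0,1.57],85]
  ]
}}

```text
clock: 4.62
tcp_pos: [0.5398, 0.2502, 0.0725]
orientation: [-0.0, 0.458, 0.889, -0.0]
wrist_force: [0.9, 0.5, -0.3]
finger_gap: 0.0852
grip_force: 0.0
```

```bash
python3 go.py 0 400 70 0; python3 look.py
```

```text
t 4.6167 tcp in bridge 3.0613788475193466 400.63625145239314 72.47012074381273 F [ 0.929  0.471 -0.311]
(array([ 1.108, -2.92 ,  2.474]), array([-0.001, -0.   ,  0.568]))
top tile/bridge 1.2248725033243417 290.3541095316958 ((543.7272338867188, 140.02029418945312), (109.0853500366211, 161.59669494628906), 2.930180072784424)
top tile/bridge 52.17831241092259 -588.3400800229564 ((640.59814453125, -734.802978515625), (136.42677307128906, 134.4214324951172), 43.86414337158203)
scene tile/bridge 0.8524760781045675 289.31153201071857 ((543.409912109375, 138.95965576171875), (112.94233703613281, 169.4337921142578), 2.903968095779419)
```

{"method": "step_arm", "body": {
  "moves": [
    [[1,-2,2],[0,0,0.568],85],
    [[1,-2,2],[0,0,0.568],85],
    [[1,-2,2],[0,0,0.568],85],
    [[1,-2,2],[0,0,0.568],85],
    [[1,-2,2],[0,0,0.568],85],
    [[1,-2,40],[0,0,0.568],85],
    [[1,-2,65],[0,0,0.568],85],
    [[1,-2,65],[0,0,0.568],85]
  ]
}}

```text
clock: 5.38
tcp_pos: [0.5342, 0.2481, 0.0025]
orientation: [-0.002, 0.685, 0.728, -0.004]
wrist_force: [-0.9, 0.1, -0.1]
finger_gap: 0.0849
grip_force: 0.0
```

```bash
python3 go.py 1 400 -8 0
```

```text
t 5.3833 tcp in bridge -2.6760446241069786 398.7780986381747 2.4702367107835093 F [-0.853  0.081 -0.052]
(array([ 1.214,  3.782, 10.433]), array([-0.009,  0.002,  0.008]))
```

{"method": "step_arm", "body": {
  "moves": [
    [[1,4,5],[-0.008,0.002,0.008],85],
    [[1,4,10],[-0.008,0.002,0.008],85],
    [[1,4,10],[-0.008,0.002,0.008],85],
    [[1,4,10],[-0.008,0.002,0.008],85]
  ]
}}

```text
clock: 5.72
tcp_pos: [0.5432, 0.251, -0.0015]
orientation: [0.002, 0.689, 0.724, 0.004]
wrist_force: [-0.6, -0.2, -0.2]
finger_gap: 0.085
grip_force: 0.0
```

```bash
python3 go.py 1 250 -8 0
```

```text
t 5.7167 tcp in bridge 6.467974840610633 401.2432544771098 -1.548242292980423 F [-0.582 -0.167 -0.181]
(array([-151.272,   -5.142,    6.02 ]), array([ 0.01 , -0.003, -0.003]))
```

{"method": "step_arm", "body": {
  "moves": [
    [[0,0,0],[0,0,0],85],
    [[0,0,0],[0,0,0],85],
    [[0,0,0],[0,0,0],85],
    [[0,0,0],[0,0,0],85],
    [[0,0,0],[0,0,0],85]
  ]
}}

```text
clock: 6.13
tcp_pos: [0.5424, 0.2508, -0.0024]
orientation: [0.002, 0.689, 0.724, 0.004]
wrist_force: [0.1, -0.4, -0.3]
finger_gap: 0.0848
grip_force: 0.0
```

```bash
python3 go.py 1 250 -8 0
```

```text
t 6.1333 tcp in bridge 5.691510248750335 401.0756389102907 -2.407391796622079 F [ 0.12  -0.407 -0.272]
(array([-151.101,   -4.279,    5.22 ]), array([ 0.008, -0.002, -0.003]))
```

{"method": "step_arm", "body": {
  "moves": [
    [[0,-4,3],[0.008,-0.002,-0.003],85],
    [[0,-4,5],[0.008,-0.002,-0.003],85],
    [[-8,-4,5],[0.008,-0.002,-0.003],85],
    [[-16,-4,5],[0.008,-0.002,-0.003],85],
    [[-24,-4,5],[0.008,-0.002,-0.003],85],
    [[-32,-4,5],[0.008,-0.002,-0.003],85],
    [[-40,-4,5],[0.008,-0.002,-0.003],85],
    [[-48,-4,5],[0.008,-0.002,-0.003],85]
  ]
}}

```text
clock: 6.8
tcp_pos: [0.5406, 0.2017, -0.0079]
orientation: [-0.0, 0.689, 0.725, 0.0]
wrist_force: [-0.2, 1.4, -1.5]
finger_gap: 0.0851
grip_force: 0.9
```

```bash
python3 go.py 1 250 -8 0
```

```text
t 6.8 tcp in bridge 1.3771747345795866 352.09387558566965 -7.864166848123948 F [-0.221  1.439 -1.531]
(array([-102.094,   -0.323,    0.102]), array([-0.   , -0.   , -0.001]))
```

{"method": "step_arm", "body": {
  "moves": [
    [[-8,0,0],[0,0,0],85],
    [[-16,0,0],[0,0,0],85],
    [[-24,0,0],[0,0,0],85],
    [[-32,0,0],[0,0,0],85],
    [[-40,0,0],[0,0,0],85],
    [[-48,0,0],[0,0,0],85],
    [[-56,0,0],[0,0,0],85],
    [[-64,0,0],[0,0,0],85]
  ]
}}

```text
clock: 7.47
tcp_pos: [0.544, 0.138, -0.0078]
orientation: [-0.0, 0.688, 0.725, 0.0]
wrist_force: [0.1, 2.1, -1.4]
finger_gap: 0.085
grip_force: 0.9
```

{"method": "step_arm", "body": {
  "moves": [
    [[-8,0,0],[0,0,0],85],
    [[-16,0,0],[0,0,0],85],
    [[-24,0,0],[0,0,0],85],
    [[-32,0,0],[0,0,0],85],
    [[-40,0,0],[0,0,0],85],
    [[-48,0,0],[0,0,0],85],
    [[-56,0,0],[0,0,0],85],
    [[-56,0,0],[0,0,0],85]
  ]
}}

```text
clock: 8.13
tcp_pos: [0.5473, 0.081, -0.0077]
orientation: [0.001, 0.689, 0.725, -0.0]
wrist_force: [-0.3, -0.7, 0.2]
finger_gap: 0.0852
grip_force: 0.0
```

```bash
python3 go.py 1 91 -8 0;python3 look.py;python3 - <<'E'
from h import *
t=imaging.read_camera("top")[140:240,170:330,::-1]; s=imaging.read_camera("scene")[130:280,190:350,::-1]
cv2.imwrite("pics/m1.png",np.hstack([cv2.resize(t,(448,280)),cv2.resize(s,(299,280))]))
E
```

```text
t 8.1333 tcp in bridge 1.6707453147816853 231.17979780810998 -7.707848112281496 F [-0.268 -0.74   0.174]
(array([-140.18 ,   -0.407,    0.466]), array([ 0.   ,  0.001, -0.002]))
top tile/bridge 52.171708583431354 -588.3459680606181 ((640.5918579101562, -734.8092041015625), (136.44430541992188, 134.42141723632812), 43.86407470703125)
scene tile/bridge 1.075560037769538 147.38741334206424 ((551.0604248046875, -2.7582855224609375), (112.95199584960938, 178.40560913085938), 2.950974464416504)
```

View pics/m1.png

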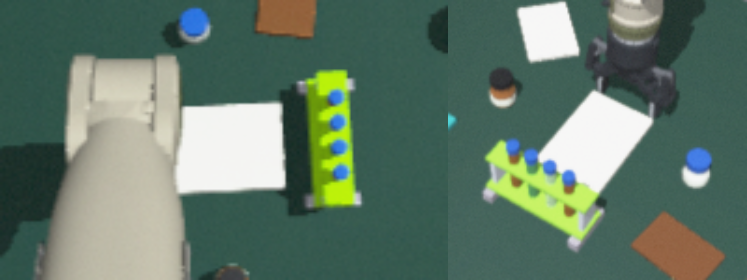

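The top view shows the tile's front edge (285,145) square to the bridge and centred between its feet (row 85 to 200), with its end near the near foot ends at (303,87) and (310,205). I'll push on.

{"method": "step_arm", "body": {
  "moves": [
    [[-7,0,0],[0,0,0],85],
    [[-14,0,0],[0,0,0],85],
    [[-21,0,0],[0,0,0],85],
    [[-28,0,0],[0,0,0],85],
    [[-35,0,0],[0,0,0],85],
    [[-42,0,0],[0,0,0],85],
    [[-49,0,0],[0,0,0],85],
    [[-56,0,0],[0,0,0],85]
  ]
}}

```text
clock: 9.0
tcp_pos: [0.5499, 0.0262, -0.0077]
orientation: [-0.0, 0.688, 0.725, 0.0]
wrist_force: [0.0, 4.4, 1.6]
finger_gap: 0.0852
grip_force: 2.0
```

{"method": "step_arm", "body": {
  "moves": [
    [[-7,0,0],[0,0,0],85],
    [[-14,0,0],[0,0,0],85],
    [[-21,0,0],[0,0,0],85],
    [[-28,0,0],[0,0,0],85],
    [[-35,0,0],[0,0,0],85],
    [[-42,0,0],[0,0,0],85],
    [[-48,0,0],[0,0,0],85],
    [[-51,0,0],[0,0,0],85]
  ]
}}

```text
clock: 9.67
tcp_pos: [0.5526, -0.025, -0.0078]
orientation: [0.0, 0.689, 0.725, 0.0]
wrist_force: [-0.2, 5.0, 3.5]
finger_gap: 0.0849
grip_force: 2.5
```

{"method": "step_arm", "body": {
  "moves": [
    [[0,0,0],[0,0,0],85],
    [[0,0,0],[0,0,0],85]
  ]
}}

```text
clock: 9.83
tcp_pos: [0.5524, -0.0251, -0.008]
orientation: [0.0, 0.689, 0.725, -0.001]
wrist_force: [0.4, 0.4, -0.3]
finger_gap: 0.085
grip_force: 0.0
```

```bash
python3 go.py 1 91 -8 0;python3 - <<'E'
from h import *
t=imaging.read_camera("top"); s=imaging.read_camera("scene")
cv2.imwrite("pics/m2.png",np.hstack([cv2.resize(t[150:230,230:330,::-1],(450,360),interpolation=2),cv2.resize(s[170:290,180:290,::-1],(330,360),interpolation=2)]))
B=np.array([557.7,-150]);th=np.radians(3.0);ex=np.array([np.cos(th),np.sin(th)]);ey=np.array([-ex[1],ex[0]])
# front end edge line of the tile seen from top
for c in blobs(white(t),20):
    P=ray("top",c,.012)*1000-B;Q=np.c_[P@ex,P@ey]
    if abs(Q[:,0].mean())<60 and -120<Q[:,1].mean()<200: print(np.percentile(Q,[3,50,97],0),cv2.minAreaRect(P.astype(np.float32)))
for n,im in(("top",t),):
    m=cv2.inRange(cv2.cvtColor(im,cv2.COLOR_RGB2HSV),(100,150,100),(125,255,255))
    for c in blobs(m,8):
        if 280<c[:,0].mean()<300:
            M=cv2.moments(c.reshape(-1,1,2));print("cap",ray("top",[M['m10']/M['m00'],M['m01']/M['m00']],.115)*1000)
E
```

```text
t 9.8333 tcp in bridge 1.2556978653197293 125.00038092440322 -8.047416091477757 F [ 0.39   0.413 -0.254]
(array([-34.001,  -0.22 ,   0.012]), array([-0.   ,  0.002, -0.001]))
[[-50.34184493 -47.27320778]
 [  2.02888288 -37.66554184]
 [ 54.50065917 -28.82585855]] ((2.779918670654297, -37.936038970947266), (108.22462463378906, 18.870384216308594), 3.137572765350342)
cap [[ 512.35960002 -151.60277354]]
cap [[ 542.38372878 -149.7790463 ]]
cap [[ 572.38935064 -148.92495137]]
cap [[ 601.99212655 -147.25026465]]
```

View pics/m2.png

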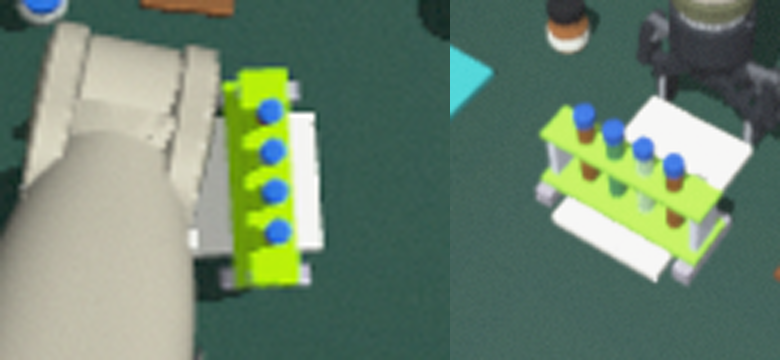

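The tile is well inside the passage and square. Its front end sticks out at top-crop (320,180), about 47.5 mm past the bridge centre, and the bridge has not moved. About 32 mm remain.

{"method": "step_arm", "body": {
  "moves": [
    [[-5,0,0],[0,0,0],85],
    [[-10,0,0],[0,0,0],85],
    [[-15,0,0],[0,0,0],85],
    [[-20,0,0],[0,0,0],85],
    [[-25,0,0],[0,0,0],85],
    [[-29,0,0],[0,0,0],85],
    [[-32,0,0],[0,0,0],85],
    [[-32,0,0],[0,0,0],85]
  ]
}}

```text
clock: 10.6
tcp_pos: [0.5544, -0.0571, -0.0078]
orientation: [0.0, 0.689, 0.725, -0.0]
wrist_force: [-0.3, 0.7, 1.0]
finger_gap: 0.0851
grip_force: 0.0
```

{"method": "step_arm", "body": {
  "moves": [
    [[10,0,0],[0,0,0],85],
    [[25,0,0],[0,0,0],85],
    [[40,0,-20],[0,0,0],85],
    [[60,0,-50],[0,0,0],85],
    [[100,0,-90],[0,0,0],85],
    [[140,0,-130],[0,0,0],85],
    [[170,0,-150],[0,0,0],85],
    [[170,0,-150],[0,0,0],85]
  ]
}}

```text
clock: 11.27
tcp_pos: [0.5462, 0.1171, 0.1461]
orientation: [0.001, 0.688, 0.726, 0.002]
wrist_force: [0.6, -0.3, -0.3]
finger_gap: 0.085
grip_force: 0.0
```

```bash
python3 go.py 1 91 -8 0;python3 - <<'E'
from h import *
t=imaging.read_camera("top"); s=imaging.read_camera("scene")
cv2.imwrite("pics/m3.png",np.hstack([cv2.resize(t[150:230,230:330,::-1],(450,360),interpolation=2),cv2.resize(s[170:290,180:290,::-1],(330,360),interpolation=2)]))
B=np.array([557.7,-150]);th=np.radians(3.0);ex=np.array([np.cos(th),np.sin(th)]);ey=np.array([-ex[1],ex[0]])
for n,im in(("top",t),("scene",s)):
  for c in blobs(white(im),20):
    P=ray(n,c,.012)*1000-B;Q=np.c_[P@ex,P@ey]
    if abs(Q[:,0].mean())<60 and -120<Q[:,1].mean()<120: print(n,np.percentile(Q,[3,50,97],0),cv2.minAreaRect(Q.astype(np.float32)))
E
```

```text
t 11.2667 tcp in bridge 2.4703128796569533 267.37635251827265 146.08103854775163 F [ 0.568 -0.342 -0.284]
(array([-176.482,   -2.607,  153.945]), array([ 0.005, -0.001,  0.002]))
top [[-51.38659253  30.63563449]
 [ -8.57755463  60.61725606]
 [ 55.8521928   81.59339169]] ((2.1731109619140625, 54.68357849121094), (54.039546966552734, 108.23107147216797), 89.68094635009766)
top [[-51.58843894 -79.21226904]
 [  1.63287618 -53.60429884]
 [ 54.59318835 -28.89147636]] ((1.9302825927734375, -54.03509521484375), (108.10810852050781, 50.88688278198242), 0.1375715136528015)
scene [[-54.65294293 -81.66401905]
 [  3.5074798  -52.90213164]
 [ 57.1197949  -20.59508534]] ((1.3305168151855469, -51.10807800292969), (61.291175842285156, 112.90399932861328), 89.84124755859375)
scene [[-54.05987711  58.84394579]
 [ -1.90749131  72.18868529]
 [ 56.5631922   83.46227162]] ((0.9995460510253906, 71.10145568847656), (112.9443359375, 25.376726150512695), 0.22017651796340942)
```

View pics/m3.png

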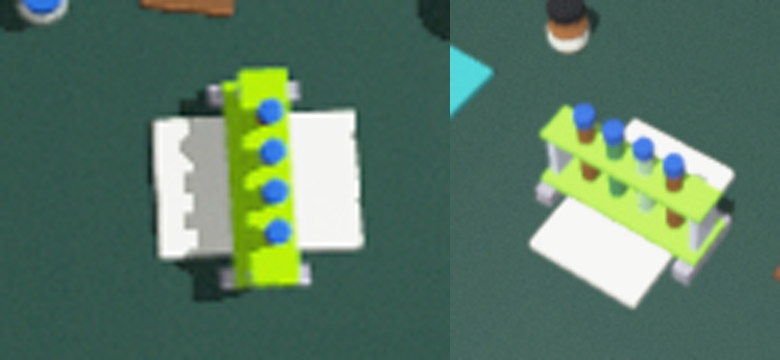

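The tile lies square, with its ends at +81.7 and −79.5 mm from the bridge centre (top-crop columns about 155 and 358). The bridge stands where it was and the hand is clear.

```bash
python3 -c "
from workcell import env;print(env.hand_in())"
```

```text
the job is handed in; nothing more can be done
None
```

I pushed the white tile under the lime-green bridge and handed the job in at about 11 s. By the cameras it lies about 1 mm off centre along the passage and 2 mm across it, square to within half a degree; the bridge was unmoved and the hand ended clear. The hand-in reported no verdict.

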